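# Vent the filter line and reset the gauge's peak pointer

## Robot

A 7-joint arm with a two-finger parallel gripper is mounted at the origin on the work surface. World frame = base frame: x ahead of the robot, y to its left, z up, the work surface at z = 0. Lengths are in mm, angles in rad, forces in N, time in s.
With the tool pointing down it reaches from about 400 to 925 mm from the base axis. Payload 5.6 kg.
Tool frame: the origin (TCP) lies midway between the tips of the shut fingers; the grasp point (between the pads) lies 19 mm behind it; z points along the fingers, y is the line along which they close (so a half turn about z gives the same grasp; the last joint's range is limited). The gripper opens to 85 mm and grips with 20 to 120 N. Pads are 22 mm wide; open, the fingers measure 114 mm over their backs; the gripper's body (76 mm by 85 mm) begins 54 mm behind the grasp point. The pads swing forward as they close: fully open they stand 13 mm farther back than shut.
Start: joints at [1.137, 0.468, -0.012, 1.603, 0.006, 1.071, -0.056], TCP at [247.564, -601.016, 231.29] pointing down, gripper open.
Joint ranges: [-2.53, 2.53], [-0.31, 2.02], [-1.57, 1.55], [0.28, 2.44], [-1.29, 4.43], [0.15, 1.84], [-2.92, 2.92]. Speed limits (rad/s): [2.57, 2.57, 3.14, 3.14, 3.14, 3.14, 3.14].

## Interface

Orientations are given as a unit quaternion [x, y, z, w].
In Python, from cell import arm gives the robot as it stands. The module is installed in compiled form; this text tells all that it offers.
- The arm moves only by the tool step_arm, never from a script. Its argument "plan" is a list that holds one entry, the list of rows, each a list of 7 numbers: the turn, a rotation vector about the world's x, y, z as a fraction of full scale, then the shift along the world's x, y, z as a fraction of full scale, then the opening, from 0 (shut) to 1 (fully open). A call has 1 to 8 rows; each row shifts and turns the commanded pose from where the row before left it; what a row does not reach is not made up. Full scale, the value 1, is 500 mm for a shift and 45 degrees for a turn. A row lasts 1/12 s, in which the tool goes at most 41.7 mm and 7.16 degrees, less where a joint would pass 70% of its speed; a pose out of reach is approached as far as the arm can. A call with a number of a shift or a turn outside -1 to 1 is refused whole. A call with a gripper value outside its range is refused whole. The fingers move at their own pace and stop on an object; the grip force is fixed at half the most. Time passes only in rows, so rows that do not move let the fingers close. It gives the time, the measured TCP pose, the force, the opening and the grip force at its end, in the units of the state.
- arm.state(): the state, without advancing time (a new reading comes with each control period).
- arm.read_camera(name): name is "scene" or "top" or "wrist"; returns the picture (480x640x3 uint8, blue, green, red); there is no depth.
- arm.get_calibration(name): a dict with "fov_y" (degrees; the focal length in pixels is half the picture's height over the tangent of half this angle, whatever the lens; pixels are square), "cx", "cy" (the principal point, pixels), "k1" (the pictures are not rectified: a ray, as slopes to the right and down, at radius r is drawn at 1 + k1 r^2 times it, then the intrinsics apply), "rvec" (rotation vector, rad) and "tvec" (3), from world to camera coordinates, as OpenCV has them. Camera axes: x right, y down, z forward; pixel columns grow to the right and rows downward; lengths in mm; the calibration is good to about 2 mm. A picture is of the moment at which its call begins: read the wrist's pose just before it. get_calibration takes no time and is no camera call; for the wrist camera it gives the pose at the moment of the call.
- arm.finish_job(): hands the job in; it is judged then, once.
Trained networks look in the newest picture that a camera, given by its name, has taken for a name from the list of things; names that differ only in an ending like _2 or _b are one class to them, and where a whole thing is asked for, a point or a joint stands for the part that bears it (a point fixed in the world has none). Each returns a list of dicts, best first, with "score" (0 to 1); they miss things now and then, are a little off and sometimes report something else, mostly with a low value. They report only what shows in the picture. A call takes as long as a camera call.
- arm.look_for(target, camera): "bbox" ([centre column, centre row, width, height] as shares, 0 to 1, of the picture: columns of its width, rows of its height, round what is visible of it).
- arm.mark_of(target, camera): "position" ([column, row] as shares, 0 to 1, of the picture: columns of its width, rows of its height: a listed point, or the origin of a listed thing).
The state is a dict: "clock": time; "joints": joint angles; "qd": joint speeds; "tau": joint torques, N m; "position": TCP position; "eef_rot": TCP orientation; "wrist_force": force on the tool from outside, world axes, zero at the start; "ft_torque": the same for the moment, N m; "width": finger opening in mm; "gripper_force": force on a finger pad.
Only numpy, scipy, OpenCV 4.12 (cv2) and the standard library are available. Lean on these libraries where they do the work, as an engineer would, in place of code of your own. Each camera call takes 0.05 s, during which the arm holds its last target. There are 200 camera calls.

## Task

The filter line has just been run. Unscrew the vent's hex coupling nut anticlockwise by at least 60 degrees, towards its open stop, to let the pressure off; then, with the vent open, turn the gauge's bar knob anticlockwise until the peak pointer is back at its zero stop; last, screw the vent nut fully shut again. Do not disturb the bottles or the slide tray, and let go of everything at the end.

Things in the scene. Friction and masses are not known exactly. Their poses are not given: they have to be found in the camera images.
- gauge: Fixed pressure gauge, face up: grey case 150 mm across on a 170 mm flange, dial 51 mm and bezel 56 mm above the bench. Origin: centre of underside, z up. Scale starts at the long tick (zero), 135 degrees anticlockwise of its +x, and runs 270 degrees clockwise from above; the stop is a steel pin just before it. The thin steel hand shows line pressure and falls as the vent opens.
- peak_knob (a joint): Reset knob with the peak pointer, on the gauge's axis. Value = angle in rad clockwise (seen from above) from the zero stop; 0 is against the stop. Starts at 1.4 to 2.6. It has a little friction and stays where it is left.
- knob_grip (a point): Point on the knob's axis at the height to grip, 86 mm above the bench. The black bar knob is 64 mm long, 16 mm thick and 30 mm high (64 to 94 mm above the bench). The frame turns with the knob: x along the bar towards the tip of the black peak pointer (57 mm from the axis, near the dial) and the white mark on the bar's top, y across the thickness, z up.
- vent: Vent fitting fixed to the bench: 90 mm round flange with an upright brass stem 38 mm across that ends 118 mm above the bench, and a small side pipe at 32 mm height towards its own +x reaching 74 mm out. Origin: centre of its underside, z up.
- vent_nut (a joint): Captive hex coupling nut on the vent's stem. Value = angle in rad anticlockwise (seen from above) from fully shut; 0 = shut stop, 1.3 = open stop. Starts nearly shut (0 to 0.15). It does not rise as it turns; it is stiff (0.2 N m) and stays where it is left.
- nut_grip (a point): Point on the nut's axis at the height to grip, 86 mm above the bench. The steel hex nut is 44 mm across flats, 51 mm across corners, 44 mm high (60 to 104 mm above the bench). The frame turns with the nut: flats face its x axis and every 60 degrees from it; z up. A small lug at the nut's foot (its -x side) stands over a fixed steel block on the collar when shut.
- bottle_a: Brown reagent bottle, 68 mm across, 150 mm tall, bystander. Origin: centre of its underside.
- bottle_b: Black reagent bottle, 64 mm across, 130 mm tall, bystander. Origin: centre of its underside.
- water: Clear water bottle, 72 mm across, 190 mm tall, bystander. Origin: centre of its underside.
- slide_tray: Low slide tray 90 x 190 x 22 mm, long along its y, bystander beyond the work. Origin: centre of its underside.

How it is judged (in metres and radians):
On the way, in this order (a step that is already met when the one before it is completed fails the run):
1. the vent nut is unscrewed at least 1.05 rad (60 degrees) from shut (value of joint vent_nut above 1.05 rad), for 0.2 s.
2. with the vent still open (at least 1.0 rad), the peak pointer is back at its zero stop, within 0.05 rad (3 degrees) (value of joint peak_knob below 0.05 rad and value of joint vent_nut above 1 rad), for 0.2 s.
3. the vent nut is screwed shut, within 0.08 rad (4.5 degrees) of its shut stop (value of joint vent_nut below 0.08 rad), for 0.2 s.
At the end, for the whole second after the job is handed in: The peak pointer is within 0.05 rad (3 degrees) of its zero stop, the vent nut within 0.08 rad (4.5 degrees) of fully shut, and the gripper touches neither (value of joint peak_knob below 0.05 rad and value of joint vent_nut below 0.08 rad and contact force between the fingers and gauge below 0.3 N and contact force between the fingers and vent below 0.3 N).
It fails at once if the brown bottle is tipped by more than 17 degrees or shifted by more than 20 mm (distance of bottle_a from where it was at the start of the episode above 0.02 m or angle between bottle_a's own z axis and vertical above 0.3 rad).
It fails at once if the black bottle is tipped by more than 17 degrees or shifted by more than 20 mm (distance of bottle_b from where it was at the start of the episode above 0.02 m or angle between bottle_b's own z axis and vertical above 0.3 rad).
It fails at once if the water bottle is tipped by more than 17 degrees or shifted by more than 20 mm (distance of water from where it was at the start of the episode above 0.02 m or angle between water's own z axis and vertical above 0.3 rad).
It fails at once if the slide tray is tipped by more than 17 degrees or shifted by more than 20 mm (distance of slide_tray from where it was at the start of the episode above 0.02 m or angle between slide_tray's own z axis and vertical above 0.3 rad).
It also fails if it takes over 72 s, if anything falls off the work surface, if the arm or the gripper's body presses on something with over 40 N, if the wrist force passes 120 N, or if a joint passes its speed limit or range.

## Working session

There is one attempt and no reset: what is moved stays moved. The work goes in short steps, Python scripts to look and compute and a tool call to move; the robot and the scene stay as the last step left them, time stands still between calls to the robot, and variables do not carry over. Pictures are saved under pics/ and viewed, at most 10 in all, crops included, and the job is handed in when it is done.

Besides the shell and the picture viewer there is one more tool, called after "Request:" by a JSON object that holds its "name" and its "arguments". step_arm: Moves the arm, as the interface text tells. Its arguments: {"type":"object","properties":{"plan":{"type":"array","items":{"type":"array","items":{"type":"array","items":{"type":"number"}}}}},"required":["plan"]}

```bash
mkdir -p pics; cat > h.py <<'E'
import numpy as np, cv2
from cell import arm
from scipy.spatial.transform import Rotation as R
def cal(n):
    c=arm.get_calibration(n); f=240/np.tan(np.radians(c["fov_y"])/2)
    return c,f,R.from_rotvec(np.ravel(c["rvec"])).as_matrix(),np.ravel(c["tvec"]).astype(float)
def ray(n,u,v):
    c,f,M,t=cal(n); d=np.array([(u-c["cx"])/f,(v-c["cy"])/f]); s=d.copy()
    for _ in range(30): s=d/(1+c["k1"]*(s@s))
    return -M.T@t, M.T@np.array([s[0],s[1],1])
def at_z(n,u,v,z):
    o,d=ray(n,u,v); return (o+d*(z-o[2])/d[2])[:2]
def proj(n,P):
    c,f,M,t=cal(n); q=M@np.asarray(P,float)+t; s=q[:2]/q[2]; s=s*(1+c["k1"]*(s@s)); return s*f+[c["cx"],c["cy"]]
E
python3 - <<'E'
from h import *
s=arm.state(); print(s)
for n in("top","scene"):
    cv2.imwrite(f"pics/{n}0.png",arm.read_camera(n))
    for t,z in(("gauge",0),("knob_grip",86),("vent",0),("nut_grip",86),("bottle_a",0),("bottle_b",0),("water",0),("slide_tray",0)):
        for r in arm.mark_of(t,n)[:2]:
            u,v=np.array(r["position"])*[640,480]; print(n,t,round(r["score"],2),int(u),int(v),at_z(n,u,v,z).round(1))
E
```

```text
{'clock': 0.0, 'joints': array([ 1.13698999,  0.46838985, -0.01156896,  1.60367809,  0.00602739,
        1.07136803, -0.0562992 ]), 'qd': array([ 0.00060484, -0.00141255, -0.00096873,  0.00054652,  0.00063381,
       -0.00063182,  0.00056223]), 'tau': array([ 5.27289048e-04, -5.32384622e+01,  2.16271367e-02, -2.51300651e+01,
        1.13886848e-02,  7.79791415e-03, -2.25946502e-05]), 'position': array([ 247.29713933, -600.4956277 ,  230.30754708]), 'eef_rot': array([ 9.80976831e-01,  1.94122740e-01, -2.55838158e-04, -8.68079798e-04]), 'wrist_force': array([0.10230402, 0.39327842, 0.80636655]), 'ft_torque': array([-0.01563165,  0.06440875,  0.00635406]), 'gripper_force': 0.0, 'width': 85.15382348284653}
top gauge 0.68 260 274 [543.5 116.1]
top knob_grip 0.63 461 306 [ 450.5 -342.5]
top knob_grip 0.55 259 272 [537.5 111.4]
top vent 0.7 154 279 [537.9 374.1]
top vent 0.6 383 250 [ 595.3 -181.3]
top nut_grip 0.48 385 247 [ 588.4 -175.2]
top bottle_a 0.73 460 310 [ 446.3 -360.6]
top bottle_a 0.56 151 279 [536.6 380.9]
top bottle_b 0.73 460 310 [ 446.3 -360.6]
top bottle_b 0.56 151 279 [536.6 380.9]
top water 0.78 476 229 [ 641.8 -413.6]
top slide_tray 0.89 287 182 [770.3  47.9]
scene gauge 0.61 363 237 [536.7 111.1]
scene knob_grip 0.43 365 214 [540.1 114.2]
scene vent 0.84 263 252 [ 591.9 -173.8]
scene vent 0.68 363 214 [435.7 116.2]
scene nut_grip 0.68 261 230 [ 594.4 -169. ]
scene bottle_a 0.95 455 231 [522. 377.]
scene bottle_a 0.85 204 224 [ 466.4 -359.8]
scene bottle_b 0.95 455 231 [522. 377.]
scene bottle_b 0.85 204 224 [ 466.4 -359.8]
scene slide_tray 0.7 341 296 [762.1  41.6]
scene slide_tray 0.24 175 272 [ 664.9 -406.1]
```

View pics/top0.png

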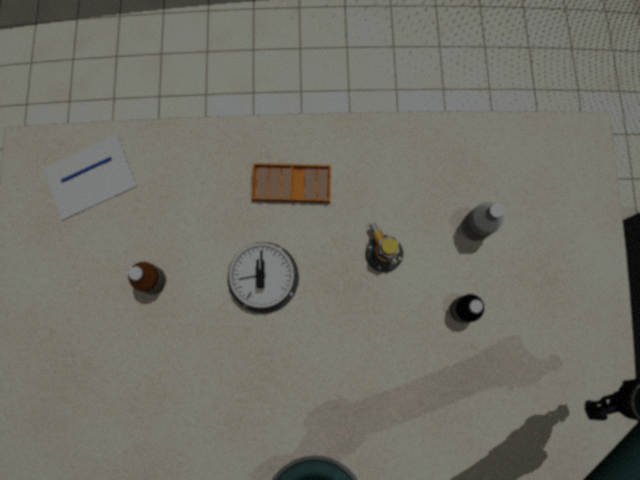

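View pics/scene0.png

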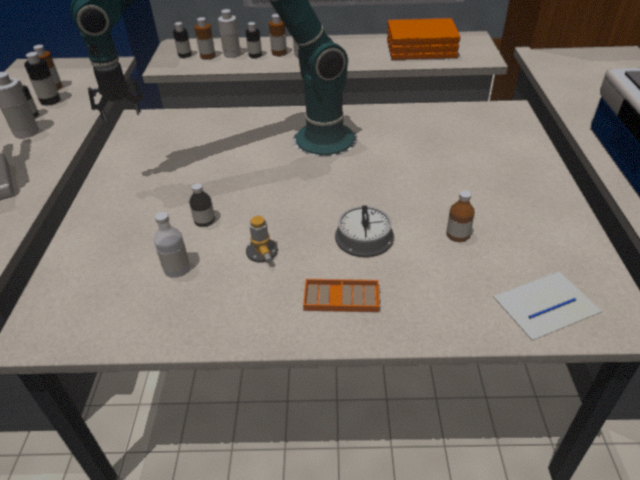

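Top view: gauge at (262,275) with the bar pointing up (+x), vent nut near (384,250), and black bottle (468,308), which is on the straight path. I'll go up first, then over the nut.

Request:
{"name": "step_arm", "arguments": {"plan": [[[0,0,0,0,0,0.07,1],[0,0,0,0,0,0.07,1],[0,0,0,0.02,0.02,0.06,1],[0,0,0,0.049,0.061,0,1],[0,0,0,0.049,0.061,0,1],[0,0,0,0.049,0.061,0,1],[0,0,0,0.049,0.061,0,1],[0,0,0,0.049,0.061,0,1]]]}}

```text
clock: 1.57
position: [380.9, -436.9, 331.6]
eef_rot: [0.981, 0.194, 0.0, 0.0]
wrist_force: [1.1, -0.1, 0.6]
width: 85.5
gripper_force: 0.0
```

Request:
{"name": "step_arm", "arguments": {"plan": [[[0,0,0,0.049,0.061,0,1],[0,0,0,0.049,0.061,0,1],[0,0,0,0.049,0.061,0,1],[0,0,0,0.049,0.061,0,1],[0,0,0,0.049,0.061,0,1],[0,0,0,0.049,0.061,0,1],[0,0,0,0.049,0.061,0,1],[0,0,0,0,0,0,1]]]}}

```text
clock: 2.23
position: [556.3, -215.6, 331.4]
eef_rot: [0.98, 0.2, 0.002, -0.002]
wrist_force: [-0.0, 1.5, 0.6]
width: 85.3
gripper_force: 0.0
```

```bash
python3 - <<'E'
from h import *
s=arm.state(); print(s["clock"],s["position"],s["eef_rot"],s["joints"])
c=cal("wrist"); print(-c[2].T@c[3], c[2][2])
im=arm.read_camera("wrist"); cv2.imwrite("pics/w1.png",im)
for t,z in(("vent",0),("nut_grip",86),("gauge",0),("knob_grip",86)):
    for r in arm.mark_of(t,"wrist")[:2]:
        u,v=np.array(r["position"])*[640,480]; print(t,round(r["score"],2),int(u),int(v),at_z("wrist",u,v,z).round(1))
E
```

```text
2.2333 [ 556.31927676 -215.62834473  331.40052869] [ 0.97973622  0.20027179  0.00196693 -0.00206979] [ 0.51603341  0.31121301 -0.25364325  1.60803907  0.07577331  1.2309939
 -0.91860997]
[ 633.52804999 -184.72833711  475.21432503] [-0.29145893 -0.12166806 -0.9488143 ]
vent 0.88 307 152 [ 587.3 -197. ]
nut_grip 0.65 300 160 [ 582.7 -194.9]
gauge 0.63 73 98 [534.9  97.5]
knob_grip 0.71 18 91 [536.6  97.6]
```

View pics/w1.png

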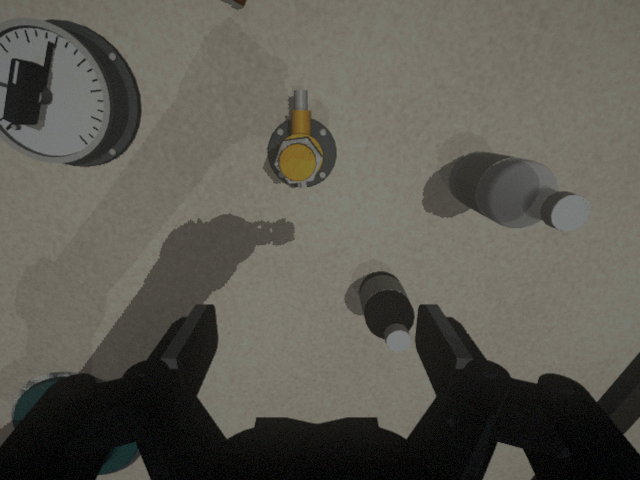

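The wrist picture shows the vent nut at (300,158), the gauge at upper left, and the black bottle at (388,305). The arm had not settled when it was taken, so I'll measure again with the arm still and a crop of the nut.

```bash
python3 - <<'E'
from h import *
im=arm.read_camera("wrist")
s=arm.state(); print(s["clock"],s["position"],s["eef_rot"])
im=arm.read_camera("wrist")
P={}
for t,z in(("vent",0),("nut_grip",86),("gauge",0),("knob_grip",86)):
    for r in arm.mark_of(t,"wrist")[:1]:
        u,v=np.array(r["position"])*[640,480]; P[t]=at_z("wrist",u,v,z); print(t,round(r["score"],2),int(u),int(v),P[t].round(1))
# rectify top plane z=104 around nut: 90mm, world up = +x, left=+y ; 8 px/mm
x0,y0=P["nut_grip"]
def rect(z,x0,y0,h,k):
    n=int(2*h*k); g=np.arange(n)/k-h
    src=np.float32([proj("wrist",[x0+a,y0+b,z]) for a,b in((h,h),(h,-h),(-h,-h),(-h,h))])
    H=cv2.getPerspectiveTransform(src,np.float32([[0,0],[n,0],[n,n],[0,n]]))
    return cv2.warpPerspective(im,H,(n,n),flags=cv2.INTER_CUBIC)
a=rect(104,x0,y0,40,5); b=rect(94,*P["knob_grip"],90,400/180.)
np.save("p.npy",np.array([P["nut_grip"],P["knob_grip"]]))
cv2.imwrite("pics/w2.png",np.hstack([cv2.convertScaleAbs(a,alpha=1.6),]) if 0 else np.hstack([cv2.convertScaleAbs(a,alpha=1.5),cv2.convertScaleAbs(b,alpha=1.5)]))  if a.shape==b.shape else cv2.imwrite("pics/w2.png",cv2.convertScaleAbs(np.hstack([a,b]),alpha=1.5))
E
```

```text
2.5333 [ 550.6386533  -226.8051606   331.32223213] [ 9.81257577e-01  1.92700232e-01 -2.73935845e-04  3.37252609e-04]
vent 0.6 297 143 [ 591.8 -185.6]
nut_grip 0.89 291 148 [ 590.8 -182.3]Traceback (most recent call last):
  File "<stdin>", line 16, in <module>
KeyError: 'knob_grip'
```

Request:
{"name": "step_arm", "arguments": {"plan": [[[0,0,0,0.03,0.04,0,1],[0,0,0,0.03,0.04,0,1],[0,0,0,0.02,0.02,-0.04,1],[0,0,0,0,0,0,1],[0,0,0,0,0,0,1],[0,0,0,0,0,0,1]]]}}

```text
clock: 3.28
position: [591.2, -176.3, 311.5]
eef_rot: [0.981, 0.193, -0.0, 0.0]
wrist_force: [-0.2, -1.0, 0.7]
width: 85.4
gripper_force: 0.0
```

```bash
cat >> h.py <<'E'
def rect(im,z,x0,y0,h,n):
    g=(np.arange(n)+.5)/n*2*h-h
    c,f,M,t=cal("wrist")
    X,Y=np.meshgrid(y0-g,x0-g); q=np.stack([Y,X,0*X+z],-1)@M.T+t
    s=q[...,:2]/q[...,2:]; s=s*(1+c["k1"]*(s**2).sum(-1,keepdims=True))
    m=(s*f+[c["cx"],c["cy"]]).astype(np.float32)
    return cv2.remap(im,m[...,0],m[...,1],cv2.INTER_CUBIC)
E
python3 - <<'E'
from h import *
s=arm.state(); print(s["clock"],s["position"],s["eef_rot"],np.abs(s["qd"]).max())
im=arm.read_camera("wrist"); cv2.imwrite("pics/w2raw.png",im)
for t,z in(("vent",0),("nut_grip",86),("gauge",0),("knob_grip",86)):
    for r in arm.mark_of(t,"wrist")[:2]:
        u,v=np.array(r["position"])*[640,480]; p=at_z("wrist",u,v,z); print(t,round(r["score"],2),int(u),int(v),p.round(1))
a=rect(im,104,591,-177,40,400); b=rect(im,94,539,113,90,400)
cv2.imwrite("pics/w2.png",cv2.convertScaleAbs(np.hstack([a,b]),alpha=1.5))
E
```

```text
3.2833 [ 591.15528371 -176.2503282   311.54122092] [ 9.81104313e-01  1.93479047e-01 -2.58027252e-04  3.44996916e-04] 0.01269484495735679
vent 0.94 320 191 [ 588.  -186.1]
nut_grip 0.78 318 206 [ 586.8 -182.7]
gauge 0.58 87 140 [536.8 111.2]
knob_grip 0.72 33 145 [535. 113.]
```

View pics/w2.png

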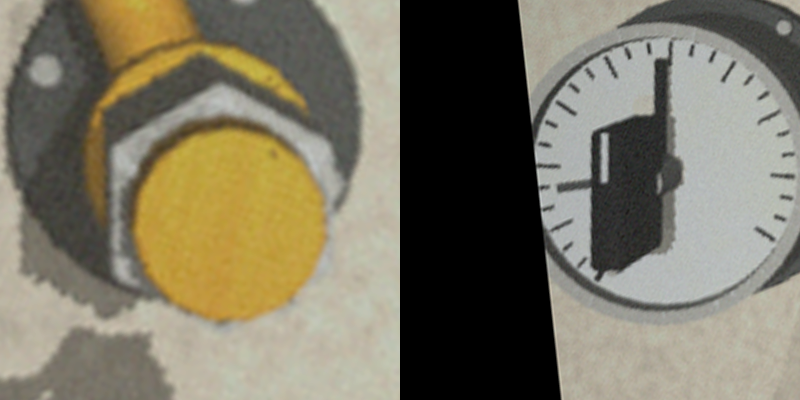

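Crop: the nut's hex is centred at about (223,212) px, which gives world (588.5,-182). A corner points towards +x, so flats face ±y. The bar pointer is at roughly 0°. I'll turn by -22.4°, go down onto the nut and grip across ±y.

Request:
{"name": "step_arm", "arguments": {"plan": [[[0,0,-0.125,-0.0025,-0.006,-0.06,1],[0,0,-0.125,-0.0025,-0.006,-0.07,1],[0,0,-0.125,0,0,-0.07,1],[0,0,-0.123,0,0,-0.07,1],[0,0,0,0,0,-0.07,1],[0,0,0,0,0,-0.07,1],[0,0,0,0,0,-0.05,1],[0,0,0,0,0,-0.035,1]]]}}

```text
clock: 4.2
position: [587.5, -181.1, 61.1]
eef_rot: [1.0, -0.0, -0.002, -0.0]
wrist_force: [0.6, 0.0, -0.3]
width: 85.4
gripper_force: 0.0
```

Request:
{"name": "step_arm", "arguments": {"plan": [[[0,0,0,0,0,0,1],[0,0,0,0,0,0,0],[0,0,0,0,0,0,0],[0,0,0,0,0,0,0],[0,0,0,0,0,0,0],[0,0,0,0,0,0,0],[0,0,0,0,0,0,0],[0,0,0,0,0,0,0]]]}}

```text
clock: 4.87
position: [590.4, -180.8, 66.0]
eef_rot: [1.0, -0.0, 0.002, 0.0]
wrist_force: [-1.3, 1.6, 6.8]
width: 43.4
gripper_force: 62.2
```

```bash
python3 - <<'E'
from h import *
s=arm.state(); print({k:np.round(s[k],3) for k in s})
cv2.imwrite("pics/w3.png",arm.read_camera("wrist"))
E
```

```text
{'clock': np.float64(4.867), 'joints': array([ 0.361,  0.624, -0.158,  1.788,  0.137,  0.737, -1.44 ]), 'qd': array([-0.002, -0.002,  0.   , -0.002,  0.001, -0.001, -0.001]), 'tau': array([  0.66 , -51.582,  -1.403, -18.111,   0.35 ,  -0.45 ,   0.107]), 'position': array([ 590.374, -180.814,   66.044]), 'eef_rot': array([ 1.   , -0.   ,  0.002,  0.   ]), 'wrist_force': array([-1.311,  1.601,  6.812]), 'ft_torque': array([ 0.394,  0.28 , -0.138]), 'gripper_force': np.float64(62.172), 'width': np.float64(43.35)}
```

View pics/w3.png

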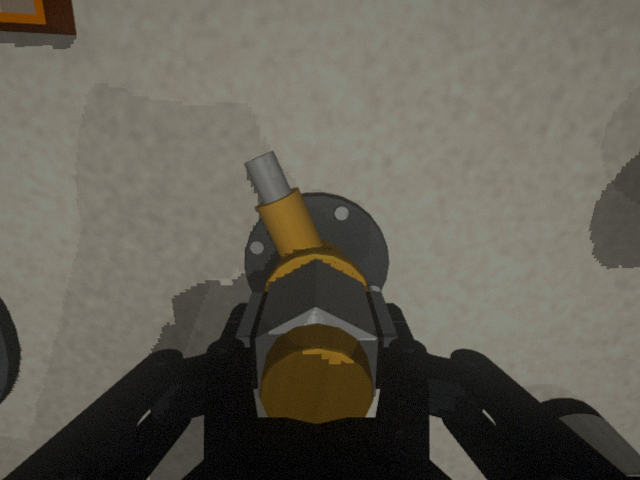

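The nut is gripped squarely on its flats (width 43.4, pads on both sides of the hex). Turning anticlockwise about 66°.

Request:
{"name": "step_arm", "arguments": {"plan": [[[0,0,0.12,0,0,0,0],[0,0,0.12,0,0,0,0],[0,0,0.12,0,0,0,0],[0,0,0.12,0,0,0,0],[0,0,0.12,0,0,0,0],[0,0,0.12,0,0,0,0],[0,0,0.12,0,0,0,0],[0,0,0.12,0,0,0,0]]]}}

```text
clock: 5.58
position: [589.4, -178.6, 66.0]
eef_rot: [0.929, 0.37, 0.001, -0.001]
wrist_force: [-4.7, 7.0, 10.3]
width: 43.4
gripper_force: 62.8
```

Request:
{"name": "step_arm", "arguments": {"plan": [[[0,0,0.12,0,0,0,0],[0,0,0.12,0,0,0,0],[0,0,0.12,0,0,0,0],[0,0,0.12,0,0,0,0],[0,0,0.03,0,0,0,0],[0,0,0,0,0,0,0],[0,0,0,0,0,0,0],[0,0,0,0,0,0,0]]]}}

```text
clock: 6.25
position: [588.4, -177.8, 66.0]
eef_rot: [0.837, 0.547, -0.0, -0.001]
wrist_force: [-9.3, 7.7, 13.5]
width: 43.6
gripper_force: 63.4
```

```bash
python3 - <<'E'
from h import *
s=arm.state(); print({k:np.round(s[k],3) for k in s}, R.from_quat(s["eef_rot"]).as_matrix()[:,0])
E
```

```text
{'clock': np.float64(6.25), 'joints': array([ 0.567,  0.668, -0.444,  1.776,  0.383,  0.786, -0.482]), 'qd': array([-0.001,  0.001,  0.002, -0.001, -0.001,  0.   ,  0.   ]), 'tau': array([  3.165, -49.168,  -2.635, -21.148,   1.517,  -2.015,  -0.154]), 'position': array([ 588.39 , -177.83 ,   65.997]), 'eef_rot': array([ 0.837,  0.547, -0.   , -0.001]), 'wrist_force': array([-9.287,  7.709, 13.527]), 'ft_torque': array([1.527, 1.415, 0.171]), 'gripper_force': np.float64(63.412), 'width': np.float64(43.582)} [0.40244101 0.91544507 0.00124489]
```

Turned 66.3° with no stop hit, so the nut is at or above 1.15 rad. Release, lift and go to the gauge, turning the tool back to yaw 0.

Request:
{"name": "step_arm", "arguments": {"plan": [[[0,0,0,0,0,0,1],[0,0,0,0,0,0,1],[0,0,0,0,0,0,1],[0,0,0,0,0,0,1],[0,0,0,0,0,0.05,1],[0,0,0,0,0,0.07,1],[0,0,0,0,0,0.07,1],[0,0,0,0,0,0.07,1]]]}}

```text
clock: 6.92
position: [588.8, -181.3, 195.0]
eef_rot: [0.838, 0.545, -0.0, -0.0]
wrist_force: [0.9, -0.2, -0.2]
width: 85.2
gripper_force: 0.0
```

Request:
{"name": "step_arm", "arguments": {"plan": [[[0,0,-0.15,-0.013,0.065,0.04,1],[0,0,-0.15,-0.013,0.068,0.04,1],[0,0,-0.15,-0.013,0.075,0.01,1],[0,0,-0.15,-0.013,0.075,0,1],[0,0,-0.15,-0.013,0.075,0,1],[0,0,-0.15,-0.013,0.075,0,1],[0,0,-0.15,-0.013,0.075,0,1],[0,0,-0.15,-0.013,0.075,0,1]]]}}

```text
clock: 7.58
position: [536.8, 111.5, 239.1]
eef_rot: [0.995, 0.103, 0.0, 0.0]
wrist_force: [-0.1, 0.7, 0.2]
width: 85.4
gripper_force: 0.0
```

Request:
{"name": "step_arm", "arguments": {"plan": [[[0,0,-0.15,0,0,0,1],[0,0,-0.12,0,0,0,1],[0,0,0,0,0,0,1],[0,0,0,0,0,0,1],[0,0,0,0,0,0,1]]]}}

```text
clock: 8.0
position: [537.3, 109.6, 238.8]
eef_rot: [1.0, 0.001, 0.0, 0.0]
wrist_force: [-1.0, -0.4, -0.7]
width: 85.5
gripper_force: 0.0
```

```bash
python3 - <<'E'
from h import *
s=arm.state(); print({k:np.round(s[k],3) for k in ("clock","position","eef_rot","joints","width")},np.abs(s["qd"]).max())
im=arm.read_camera("wrist")
for t,z in(("gauge",0),("knob_grip",86),("nut_grip",86)):
    for r in arm.mark_of(t,"wrist")[:2]:
        u,v=np.array(r["position"])*[640,480]; p=at_z("wrist",u,v,z); print(t,round(r["score"],2),int(u),int(v),p.round(1))
a=rect(im,94,537,113,60,400); b=rect(im,51,537,113,80,400)
cv2.imwrite("pics/g1.png",cv2.convertScaleAbs(np.hstack([a,b]),alpha=1.6))
E
```

```text
{'clock': np.float64(8.0), 'position': array([537.316, 109.555, 238.759]), 'eef_rot': array([1.   , 0.001, 0.   , 0.   ]), 'joints': array([ 0.082,  0.327, -0.42 ,  1.824,  0.155,  1.022, -1.968]), 'width': np.float64(85.512)} 0.008688554093356726
gauge 0.71 310 200 [535.2 114.4]
knob_grip 0.81 313 217 [539.3 110.7]
```

View pics/g1.png

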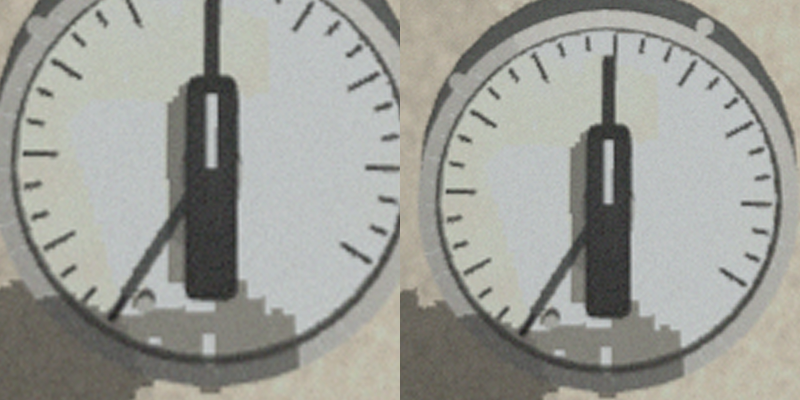

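Crop: the bar is centred at (211,188), world (540.4,109.7), lying along +x with its pointer at about 0°. The thin hand rests at zero, about 144°. Going down and gripping the bar.

Request:
{"name": "step_arm", "arguments": {"plan": [[[0,0,0,0.006,0,-0.07,1],[0,0,0,0,0,-0.07,1],[0,0,0,0,0,-0.07,1],[0,0,0,0,0,-0.07,1],[0,0,0,0,0,-0.045,1],[0,0,0,0,0,-0.02,1],[0,0,0,0,0,0,1],[0,0,0,0,0,0,0]]]}}

```text
clock: 8.87
position: [540.7, 110.3, 66.8]
eef_rot: [1.0, 0.0, 0.0, -0.0]
wrist_force: [0.3, -0.4, 0.3]
width: 75.6
gripper_force: 0.0
```

Request:
{"name": "step_arm", "arguments": {"plan": [[[0,0,0,0,0,0,0],[0,0,0,0,0,0,0],[0,0,0,0,0,0,0],[0,0,0,0,0,0,0],[0,0,0,0,0,0,0],[0,0,0,0,0,0,0],[0,0,0,0,0,0,0],[0,0,0,0,0,0,0]]]}}

```text
clock: 9.53
position: [540.8, 110.5, 67.5]
eef_rot: [1.0, 0.0, 0.001, -0.0]
wrist_force: [-1.2, 0.3, 6.2]
width: 15.0
gripper_force: 58.5
```

Bar gripped (15 mm). Turning anticlockwise 135°, then feeling for the stop.

Request:
{"name": "step_arm", "arguments": {"plan": [[[0,0,0.15,0,0,0,0],[0,0,0.15,0,0,0,0],[0,0,0.15,0,0,0,0],[0,0,0.15,0,0,0,0],[0,0,0.15,0,0,0,0],[0,0,0.15,0,0,0,0],[0,0,0.15,0,0,0,0],[0,0,0.15,0,0,0,0]]]}}

```text
clock: 10.2
position: [539.0, 114.0, 67.5]
eef_rot: [0.889, 0.458, 0.001, -0.002]
wrist_force: [-6.3, 8.1, 6.4]
width: 15.2
gripper_force: 59.4
```

Request:
{"name": "step_arm", "arguments": {"plan": [[[0,0,0.15,0,0,0,0],[0,0,0.15,0,0,0,0],[0,0,0.15,0,0,0,0],[0,0,0.15,0,0,0,0],[0,0,0.15,0,0,0,0],[0,0,0.15,0,0,0,0],[0,0,0.15,0,0,0,0],[0,0,0.15,0,0,0,0]]]}}

```text
clock: 10.87
position: [535.2, 114.6, 67.4]
eef_rot: [0.584, 0.812, -0.001, -0.004]
wrist_force: [-17.8, 6.1, 16.4]
width: 15.1
gripper_force: 61.2
```

Request:
{"name": "step_arm", "arguments": {"plan": [[[0,0,0.15,0,0,0,0],[0,0,0.15,0,0,0,0],[0,0,0.15,0,0,0,0],[0,0,0.15,0,0,0,0],[0,0,0,0,0,0,0],[0,0,0,0,0,0,0],[0,0,0,0,0,0,0]]]}}

```text
clock: 11.45
position: [533.5, 113.5, 67.3]
eef_rot: [0.381, 0.925, -0.002, -0.005]
wrist_force: [-20.6, 3.1, 21.1]
width: 15.1
gripper_force: 61.2
```

```bash
python3 - <<'E'
from h import *
s=arm.state(); print({k:np.round(s[k],3) for k in s}, R.from_quat(s["eef_rot"]).as_matrix()[:,0])
im=arm.read_camera("wrist"); cv2.imwrite("pics/g2.png",cv2.convertScaleAbs(im,alpha=1.6))
E
```

```text
{'clock': np.float64(11.45), 'joints': array([ 0.404,  0.743, -0.897,  1.922,  0.758,  0.87 , -0.105]), 'qd': array([-0.003, -0.003,  0.001,  0.   ,  0.   , -0.002, -0.001]), 'tau': array([  4.26 , -42.894,  -6.315, -23.158,   4.211,  -3.028,   0.   ]), 'position': array([533.472, 113.463,  67.266]), 'eef_rot': array([ 0.381,  0.925, -0.002, -0.005]), 'wrist_force': array([-20.621,   3.097,  21.073]), 'ft_torque': array([ 0.735,  4.272, -0.016]), 'gripper_force': np.float64(61.229), 'width': np.float64(15.11)} [-0.70997353  0.70418729  0.00760646]
```

View pics/g2.png

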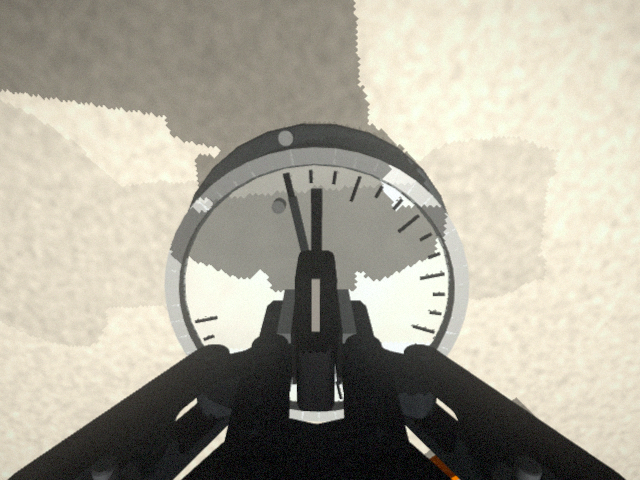

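The pointer is near zero: its tip is at (316,190), the hand at (287,175) and the pin at (279,206), about 12–15° short. The arm is loaded by a small off-axis grip, so I'll shift to relieve it while creeping on.

Request:
{"name": "step_arm", "arguments": {"plan": [[[0,0,0.05,-0.005,0.002,0,0],[0,0,0.05,-0.005,0.002,0,0],[0,0,0.05,-0.004,0.002,0,0],[0,0,0.05,0,0,0,0],[0,0,0.03,0,0,0,0],[0,0,0,0,0,0,0],[0,0,0,0,0,0,0]]]}}

```text
clock: 12.08
position: [532.8, 113.0, 67.4]
eef_rot: [0.297, 0.955, -0.001, 0.0]
wrist_force: [-3.9, -2.0, 9.7]
width: 14.7
gripper_force: 59.2
```

```bash
cat > st.py <<'E'
from h import *
s=arm.state(); m=R.from_quat(s["eef_rot"]).as_matrix()[:,0]
print({k:np.round(s[k],3) for k in("clock","position","joints","wrist_force","ft_torque","width","tau")}, "yaw",np.degrees(np.arctan2(m[1],m[0])))
E
python3 st.py
```

```text
{'clock': np.float64(12.083), 'position': array([532.805, 112.993,  67.401]), 'joints': array([ 0.426,  0.756, -0.931,  1.929,  0.798,  0.879,  0.039]), 'wrist_force': array([-3.922, -2.023,  9.732]), 'ft_torque': array([-0.276,  0.959,  0.1  ]), 'width': np.float64(14.743), 'tau': array([-2.8100e-01, -4.4079e+01, -1.2860e+01, -1.5665e+01,  6.2700e-01,
       -1.1170e+00, -2.4000e-02])} yaw 145.38886561054912
```

Request:
{"name": "step_arm", "arguments": {"plan": [[[0,0,0.04,0,0,0,0],[0,0,0.04,0,0,0,0],[0,0,0.04,0,0,0,0],[0,0,0,0,0,0,0],[0,0,0,0,0,0,0],[0,0,0,0,0,0,0]]]}}

```text
clock: 12.58
position: [532.7, 112.8, 67.4]
eef_rot: [0.254, 0.967, -0.001, -0.0]
wrist_force: [-5.1, -1.0, 10.5]
width: 15.2
gripper_force: 76.6
```

```bash
python3 st.py; python3 - <<'E'
from h import *
im=arm.read_camera("wrist"); cv2.imwrite("pics/g3.png",cv2.convertScaleAbs(cv2.resize(im[120:360,160:480],None,fx=2,fy=2),alpha=1.6))
E
```

```text
{'clock': np.float64(12.583), 'position': array([532.651, 112.778,  67.439]), 'joints': array([ 0.438,  0.767, -0.95 ,  1.928,  0.814,  0.89 ,  0.118]), 'wrist_force': array([-5.071, -1.011, 10.492]), 'ft_torque': array([-0.379,  1.085, -0.836]), 'width': np.float64(15.167), 'tau': array([ -1.062, -43.855, -13.591, -15.228,   1.312,  -1.309,   0.875])} yaw 150.58561382367668
```

View pics/g3.png

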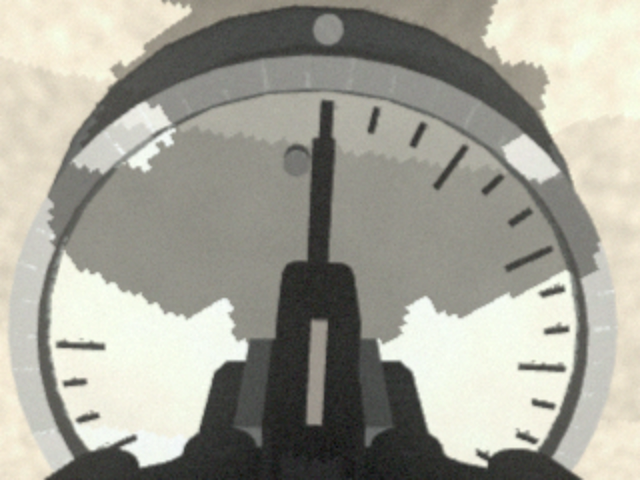

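The pointer lies on the zero tick next to the pin, and a torque of -0.84 N m shows it is against the stop. Release, lift and look.

Request:
{"name": "step_arm", "arguments": {"plan": [[[0,0,0,0,0,0,1],[0,0,0,0,0,0,1],[0,0,0,0,0,0,1],[0,0,0,0,0,0,1],[0,0,0,0,0,0.05,1],[0,0,0,0,0,0.07,1],[0,0,0,0,0,0.07,1],[0,0,0,0,0,0.07,1]]]}}

```text
clock: 13.3
position: [532.7, 113.3, 197.4]
eef_rot: [0.252, 0.968, 0.0, -0.001]
wrist_force: [1.0, -0.1, -0.3]
width: 85.4
gripper_force: 0.0
```

Request:
{"name": "step_arm", "arguments": {"plan": [[[0,0,-0.1,0,0,0.07,1],[0,0,-0.1,0,0,0,1],[0,0,0,0,0,0,1],[0,0,0,0,0,0,1],[0,0,0,0,0,0,1],[0,0,0,0,0,0,1]]]}}

```text
clock: 13.8
position: [532.4, 112.8, 230.0]
eef_rot: [0.327, 0.945, -0.0, -0.001]
wrist_force: [-0.2, -0.4, 0.0]
width: 85.7
gripper_force: 0.0
```

```bash
python3 st.py; python3 - <<'E'
from h import *
im=arm.read_camera("wrist")
a=rect(im,94,537,111,60,400); b=rect(im,58,537,111,70,400)
cv2.imwrite("pics/g4.png",cv2.convertScaleAbs(np.hstack([a,b]),alpha=1.6))
E
```

```text
{'clock': np.float64(13.8), 'position': array([532.434, 112.84 , 229.975]), 'joints': array([ 0.568,  0.559, -1.121,  1.814,  0.555,  1.131,  0.161]), 'wrist_force': array([-0.205, -0.422,  0.029]), 'ft_torque': array([ 0.   ,  0.006, -0.023]), 'width': np.float64(85.7), 'tau': array([ 1.2000e-02, -4.0307e+01, -1.3292e+01, -2.2093e+01,  1.2000e-02,
        7.0000e-03,  1.1000e-02])} yaw 141.87933685823796
```

View pics/g4.png

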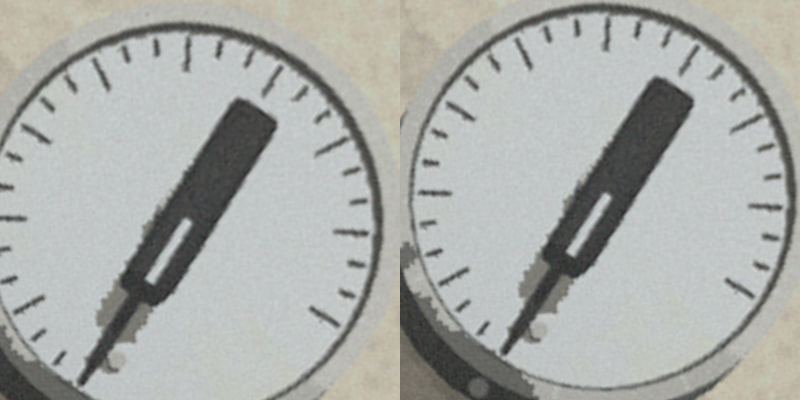

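The pointer covers the hand at the zero tick next to the pin, with the bar at about 148°. The reset worked. Back to the nut at tool yaw 66.3°.

Request:
{"name": "step_arm", "arguments": {"plan": [[[0,0,-0.14,0.0137,-0.0734,0,1],[0,0,-0.14,0.0137,-0.0734,0,1],[0,0,-0.14,0.0137,-0.0734,0,1],[0,0,-0.14,0.0137,-0.0734,0,1],[0,0,-0.14,0.0137,-0.0734,0,1],[0,0,-0.14,0.0137,-0.0734,0,1],[0,0,-0.14,0.0137,-0.0734,0,1],[0,0,-0.14,0.0137,-0.0734,0,1]]]}}

```text
clock: 14.52
position: [587.6, -182.3, 230.4]
eef_rot: [0.7, 0.714, -0.0, -0.001]
wrist_force: [0.8, -0.3, 0.4]
width: 85.0
gripper_force: 0.0
```

Request:
{"name": "step_arm", "arguments": {"plan": [[[0,0,-0.14,0,0,0,1],[0,0,-0.14,0,0,0,1],[0,0,-0.14,0,0,0,1],[0,0,-0.14,0,0,0,1],[0,0,0,0,0,0,1],[0,0,0,0,0,0,1],[0,0,0,0,0,0,1]]]}}

```text
clock: 15.1
position: [587.8, -180.2, 230.7]
eef_rot: [0.837, 0.547, -0.0, -0.0]
wrist_force: [0.2, -0.7, -0.5]
width: 85.3
gripper_force: 0.0
```

```bash
python3 st.py
```

```text
{'clock': np.float64(15.1), 'position': array([ 587.801, -180.203,  230.73 ]), 'joints': array([ 0.795,  0.536, -0.764,  1.656,  0.404,  1.115, -0.492]), 'wrist_force': array([ 0.152, -0.662, -0.478]), 'ft_torque': array([-0.035,  0.07 , -0.037]), 'width': np.float64(85.296), 'tau': array([-6.5000e-02, -4.8557e+01, -9.8710e+00, -2.3641e+01,  1.2000e-02,
        5.0000e-03,  2.0000e-03])} yaw 66.38336011494013
```

Aligned. Going down, gripping, then turning clockwise.

Request:
{"name": "step_arm", "arguments": {"plan": [[[0,0,0,0,0,-0.07,1],[0,0,0,0,0,-0.07,1],[0,0,0,0,0,-0.07,1],[0,0,0,0,0,-0.07,1],[0,0,0,0,0,-0.04,1],[0,0,0,0,0,-0.014,1],[0,0,0,0,0,0,1],[0,0,0,0,0,0,0]]]}}

```text
clock: 15.77
position: [588.7, -180.2, 65.0]
eef_rot: [0.837, 0.547, 0.001, 0.0]
wrist_force: [1.0, -0.8, 0.5]
width: 75.4
gripper_force: 0.0
```

Request:
{"name": "step_arm", "arguments": {"plan": [[[0,0,0,0,0,0,0],[0,0,0,0,0,0,0],[0,0,0,0,0,0,0],[0,0,0,0,0,0,0],[0,0,0,0,0,0,0],[0,0,0,0,0,0,0],[0,0,0,0,0,0,0]]]}}

```text
clock: 16.35
position: [587.4, -180.1, 66.1]
eef_rot: [0.838, 0.546, -0.001, 0.0]
wrist_force: [-6.2, 1.5, 7.4]
width: 43.5
gripper_force: 63.2
```

Request:
{"name": "step_arm", "arguments": {"plan": [[[0,0,-0.12,0,0,0,0],[0,0,-0.12,0,0,0,0],[0,0,-0.12,0,0,0,0],[0,0,-0.12,0,0,0,0],[0,0,-0.12,0,0,0,0],[0,0,-0.12,0,0,0,0],[0,0,-0.12,0,0,0,0],[0,0,-0.12,0,0,0,0]]]}}

```text
clock: 17.02
position: [587.8, -180.5, 66.1]
eef_rot: [0.98, 0.197, -0.0, 0.001]
wrist_force: [-3.9, -0.2, 5.8]
width: 43.2
gripper_force: 63.1
```

Request:
{"name": "step_arm", "arguments": {"plan": [[[0,0,-0.12,0,0,0,0],[0,0,-0.12,0,0,0,0],[0,0,-0.12,0,0,0,0],[0,0,-0.1,0,0,0,0],[0,0,0,0,0,0,0],[0,0,0,0,0,0,0],[0,0,0,0,0,0,0]]]}}

```text
clock: 17.6
position: [587.8, -180.8, 66.1]
eef_rot: [1.0, 0.02, 0.0, 0.0]
wrist_force: [-5.2, -0.1, 7.1]
width: 43.3
gripper_force: 63.0
```

```bash
python3 st.py
```

```text
{'clock': np.float64(17.6), 'position': array([ 587.827, -180.776,   66.129]), 'joints': array([ 0.527,  0.654, -0.382,  1.78 ,  0.333,  0.771, -1.556]), 'wrist_force': array([-5.213, -0.089,  7.105]), 'ft_torque': array([ 0.156,  0.883, -0.197]), 'width': np.float64(43.34), 'tau': array([ -0.966, -51.925,  -6.285, -19.249,   0.269,  -1.242,   0.195])} yaw 2.2856949697622997
```

Request:
{"name": "step_arm", "arguments": {"plan": [[[0,0,-0.05,0,0,0,0],[0,0,-0.05,0,0,0,0],[0,0,-0.05,0,0,0,0],[0,0,0,0,0,0,0],[0,0,0,0,0,0,0]]]}}

```text
clock: 18.02
position: [587.8, -180.8, 66.1]
eef_rot: [0.999, -0.039, 0.0, 0.0]
wrist_force: [-4.5, -0.5, 6.8]
width: 43.6
gripper_force: 63.0
```

```bash
python3 st.py
```

```text
{'clock': np.float64(18.017), 'position': array([ 587.795, -180.834,   66.106]), 'joints': array([ 0.506,  0.649, -0.354,  1.781,  0.308,  0.766, -1.655]), 'wrist_force': array([-4.549, -0.465,  6.781]), 'ft_torque': array([ 0.081,  0.891, -0.162]), 'width': np.float64(43.574), 'tau': array([ -1.065, -51.958,  -5.937, -19.26 ,   0.22 ,  -1.233,   0.173])} yaw -4.467368894391053
```

Not at the stop yet; continuing.

Request:
{"name": "step_arm", "arguments": {"plan": [[[0,0,-0.05,0,0,0,0],[0,0,-0.05,0,0,0,0],[0,0,-0.04,0,0,0,0],[0,0,0,0,0,0,0],[0,0,0,0,0,0,0]]]}}

```text
clock: 18.43
position: [588.4, -180.9, 66.2]
eef_rot: [0.996, -0.088, 0.001, 0.002]
wrist_force: [-3.5, -2.5, 5.4]
width: 43.8
gripper_force: 85.3
```

```bash
python3 st.py
```

```text
{'clock': np.float64(18.433), 'position': array([ 588.38 , -180.946,   66.152]), 'joints': array([ 0.486,  0.644, -0.328,  1.782,  0.29 ,  0.76 , -1.74 ]), 'wrist_force': array([-3.524, -2.455,  5.371]), 'ft_torque': array([-0.259,  0.735,  2.882]), 'width': np.float64(43.814), 'tau': array([  0.682, -51.906,  -4.365, -19.158,  -2.359,  -0.968,  -2.854])} yaw -10.12264256620967
```

Firm stop (+2.9 N m) at yaw -10°: shut. Unload, release and lift.

Request:
{"name": "step_arm", "arguments": {"plan": [[[0,0,0,0,0,0,1],[0,0,0,0,0,0,1],[0,0,0,0,0,0,1],[0,0,0,0,0,0,1],[0,0,0,0,0,0.05,1],[0,0,0,0,0,0.07,1],[0,0,0,0,0,0.07,1],[0,0,0,0,0,0.07,1]]]}}

```text
clock: 19.1
position: [587.6, -180.2, 195.5]
eef_rot: [0.996, -0.094, -0.0, -0.0]
wrist_force: [0.2, -0.6, -0.9]
width: 85.3
gripper_force: 0.0
```

Request:
{"name": "step_arm", "arguments": {"plan": [[[0,0,0,0,0,0.05,1],[0,0,0,0,0,0,1],[0,0,0,0,0,0,1],[0,0,0,0,0,0,1]]]}}

```text
clock: 19.43
position: [587.3, -180.5, 218.6]
eef_rot: [0.996, -0.094, -0.001, -0.0]
wrist_force: [-0.5, 0.1, -0.2]
width: 85.5
gripper_force: 0.0
```

```bash
python3 st.py; python3 - <<'E'
from h import *
im=arm.read_camera("wrist")
a=rect(im,104,587.5,-181,40,400); top=arm.read_camera("top")[220:300,215:295]
cv2.imwrite("pics/f.png",cv2.convertScaleAbs(np.hstack([a,cv2.resize(top,(400,400),interpolation=cv2.INTER_CUBIC)]),alpha=1.6))
E
```

```text
{'clock': np.float64(19.433), 'position': array([ 587.349, -180.464,  218.598]), 'joints': array([ 0.534,  0.458, -0.387,  1.685,  0.195,  1.038, -1.675]), 'wrist_force': array([-0.505,  0.083, -0.183]), 'ft_torque': array([ 0.016, -0.009,  0.021]), 'width': np.float64(85.468), 'tau': array([-7.0000e-02, -5.1438e+01, -4.8610e+00, -2.5118e+01,  1.0000e-03,
       -2.7000e-02, -0.0000e+00])} yaw -10.785466424193624
```

View pics/f.png

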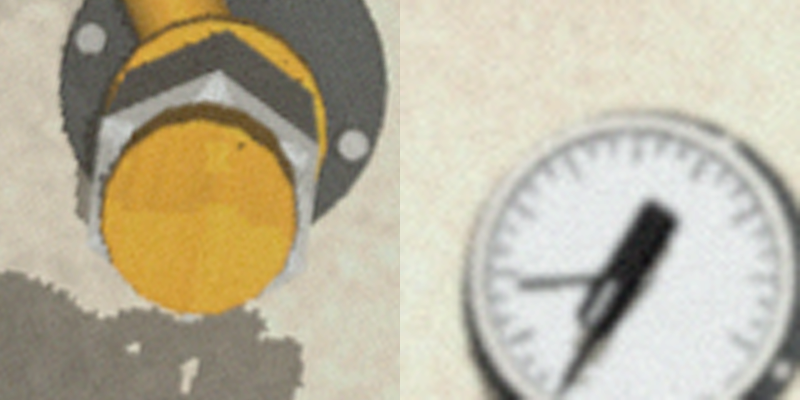

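The nut sits at its shut stop, line pressure is back on the thin hand, the peak pointer is still at zero, and the gripper is clear. Handing in.

```bash
python3 -c "
from cell import arm
print(arm.finish_job())"
```

```text
the job is handed in; nothing more can be done
None
```

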